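# Clockwork curing chute: load, wind, catch the castings

## Task

Cure this batch of resin castings: load every casting from the blue mat onto the shut curing chute, then wind the chute's brass key clockwise fully to its stop (it needs several part turns). Before the clockwork has raised the gate, take the red cup by its grip and hold it up off the bench under the chute's lip until all the castings have slid into it, letting none fall on the bench; then stand the cup upright, wholly on the round cork mat, with all the castings in it, and leave the other things alone.

Things in the scene. Friction and masses are not known exactly. Their poses are not given: they have to be found in the camera images.
- chute: Fixed curing chute with violet light strips: slippery channel sloping 28 degrees, 250 mm long, 50 mm wide inside, walls 16 mm high. Origin: on the bench below it, z up. In its frame the channel runs along y at x = 0; floor height z = 0.165 + 0.532 (y + 0.090), from the open lip (y -0.090) up to the closed end (y 0.130). Gate at y -0.071. A 12 mm base plate lies below, y -0.065 to 0.135.
- lip (a point): Middle of the chute floor at its low open end, 165 mm above the bench; castings leave towards the chute frame's -y and fall 0 to 50 mm beyond it at 25 mm below. The space under it is free above the base plate.
- gate (a joint): Orange gate across the chute between two 60 mm posts: 0 shut, 0.038 m fully raised. Clockwork alone raises it, slowly, as the key's spring drives it: with the key fully wound it frees the castings (at about 0.021) some 20 to 30 s later, rises on and stays up; wound less it takes longer or stays too low. It creeps up already during winding. Not to be moved by hand.
- key (a joint): Brass winding key on the blue clockwork box beside the chute: turned from its stop, in rad, growing clockwise seen from above; 0 unwound, 3.3 at the wound stop (a little over half a turn). Stiff (up to 0.3 N m) and sprung, but held by a ratchet where it is left.
- key_grip (a point): Centre of the key's upright flat bow, on the vertical turning axis, 114 mm above the bench (chute frame x -0.15, y -0.06). The bow is 46 mm wide (along this frame's x, which turns with the key), 10 mm thick (along y) and 36 mm tall (96 to 132 mm above the bench); the box below is 80 x 80 x 75 mm. At key = 0 the frame is parallel to the chute's.
- cup: Loose red catch cup, 90 g: round, 90 mm tall, 90 mm across the foot, 112 mm across the rim outside, wall 3 mm, floor 5 mm, with a white upright grip at its -y side. Origin: centre of the underside, z up.
- cup_rim (a point): Centre of the cup's mouth, 90 mm above its origin.
- cup_grip (a point): Point in the cup's white grip at which to hold it from above: cup frame x 0, y -0.085, z 0.086. The grip is upright, 12 mm thick (along the cup's x), 22 mm deep (along y), and spans 52 to 108 mm above the cup's underside.
- cast0: Loose orange resin casting (chunky disc, drawer-knob blank), 34 mm across, 22 mm tall, 28 g, white dot on top; it starts upright on the light-blue mat. Origin: centre of the underside. May be absent.
- cast1: Loose teal resin casting (chunky disc, drawer-knob blank), 34 mm across, 22 mm tall, 28 g, white dot on top; it starts upright on the light-blue mat. Origin: centre of the underside. May be absent.
- cast2: Loose magenta resin casting (chunky disc, drawer-knob blank), 34 mm across, 22 mm tall, 28 g, white dot on top; it starts upright on the light-blue mat. Origin: centre of the underside. May be absent.
- cast3: Loose yellow resin casting (chunky disc, drawer-knob blank), 34 mm across, 22 mm tall, 28 g, white dot on top; it starts upright on the light-blue mat. Origin: centre of the underside. May be absent.
- mould_mat: Light-blue silicone mat, fixed, 170 x 150 x 4 mm, on which the castings start; origin: centre of its underside.
- cork_mat: Fixed round cork mat, 140 mm across, 4 mm thick, where the full cup belongs; origin: centre of its underside.
- jar_green: Bystander: small green pigment jar, 40 mm across, 60 mm tall. To be left alone.
- jar_white: Bystander: small white pigment jar with a blue label, 40 mm across, 70 mm tall. To be left alone.
- tape: Bystander: grey roll of tape lying flat, 80 mm across, 22 mm tall. To be left alone.
- driver: Bystander: blue-handled screwdriver lying on the bench; origin under its middle. To be left alone.
- mix_cup: Bystander: clear mixing cup, 70 mm across, 85 mm tall. To be left alone.
- load_spot (a point): Point on the middle of the chute floor (chute frame y 0.070, 250 mm above the bench), a good place to let castings go: they slide from here down to the gate and queue behind it. Axes parallel to the chute's.
- cast0_mid (a point): Centre of cast0, 11 mm above its origin along its axis.
- cast1_mid (a point): Centre of cast1, 11 mm above its origin along its axis.
- cast2_mid (a point): Centre of cast2, 11 mm above its origin along its axis.
- cast3_mid (a point): Centre of cast3, 11 mm above its origin along its axis.
Not all that is in view belongs to the job. What is shaped like the cup but pink is not meant.

How it is judged (in metres and radians):
On the way, in this order (a step that is already met when the one before it is completed fails the run):
1. every casting lies at rest on the chute up-slope of the shut gate, the key not yet wound (x of cast0 in the frame of chute between -0.031 and 0.031 m and y of cast0 in the frame of chute between -0.071 and 0.135 m and z of each of cast0, cast1, cast2, cast3 in the frame of chute above 0.165 m and linear speed of each of cast0, cast1, cast2, cast3 below 0.05 m/s and x of cast1 in the frame of chute between -0.031 and 0.031 m and y of cast1 in the frame of chute between -0.071 and 0.135 m and x of cast2 in the frame of chute between -0.031 and 0.031 m and y of cast2 in the frame of chute between -0.071 and 0.135 m and x of cast3 in the frame of chute between -0.031 and 0.031 m and y of cast3 in the frame of chute between -0.071 and 0.135 m and value of joint gate below 0.007 m and value of joint key below 2 rad), for 0.2 s.
2. the key is wound to its stop (above 3.1 rad) (value of joint key above 3.1 rad and value of joint gate below 0.018 m), for 0.1 s.
3. the cup is held in the fingers under the lip, off the bench, before the gate lets the castings go (height (world z) of cup above 0.02 m and horizontal distance between cup_rim and lip below 0.06 m and z of cup_rim in the frame of lip below 0 m and contact force between the fingers and cup above 0.5 N and value of joint gate below 0.0225 m), for 0.2 s.
4. all castings are in the cup while it is still held up at the lip (horizontal distance between each of cast0_mid, cast1_mid, cast2_mid, cast3_mid and cup below 0.05 m and z of cast0_mid in the frame of cup between -0.002 and 0.088 m and z of cast1_mid in the frame of cup between -0.002 and 0.088 m and z of cast2_mid in the frame of cup between -0.002 and 0.088 m and z of cast3_mid in the frame of cup between -0.002 and 0.088 m and height (world z) of cup above 0.02 m and horizontal distance between cup_rim and lip below 0.1 m and contact force between the fingers and cup above 0.5 N), for 0.2 s.
At the end, for the whole second after the job is handed in: Cup at rest and upright (within 0.1 rad) on the cork mat, its foot wholly on it (centres within 22 mm), all present castings inside the cup (horizontal distance between each of cast0_mid, cast1_mid, cast2_mid, cast3_mid and cup below 0.05 m and z of cast0_mid in the frame of cup between -0.002 and 0.088 m and z of cast1_mid in the frame of cup between -0.002 and 0.088 m and z of cast2_mid in the frame of cup between -0.002 and 0.088 m and z of cast3_mid in the frame of cup between -0.002 and 0.088 m and horizontal distance between cup and cork_mat below 0.022 m and angle between cup's own z axis and vertical below 0.1 rad and height (world z) of cup below 0.01 m and linear speed of cup below 0.02 m/s); the robot touches nothing.
It fails at once if a casting falls to the bench after the gate has begun to open (value of joint gate above 0.012 m and ((height (world z) of cast0 below 0.03 m and horizontal distance between cast0 and cup above 0.06 m) or (height (world z) of cast1 below 0.03 m and horizontal distance between cast1 and cup above 0.06 m) or (height (world z) of cast2 below 0.03 m and horizontal distance between cast2 and cup above 0.06 m) or (height (world z) of cast3 below 0.03 m and horizontal distance between cast3 and cup above 0.06 m))).
It fails at once if a bystander is moved more than 30 mm (distance of any of jar_green, jar_white, tape, driver, mix_cup from where it was at the start of the episode above 0.03 m).
Of cast0, cast1, cast2, cast3 only 2 to 4 are there at a start; the rules pass over those that are not, and their reading is None.
At some moment in a run one of cup may be knocked a few centimetres aside while the robot is not near it.
It also fails if it takes over 210 s, if anything falls off the work surface, if the arm or the gripper's body presses on something with over 40 N, if the wrist force passes 120 N, or if a joint passes its speed limit or range.

## Robot

A 7-joint arm with a two-finger parallel gripper is mounted at the origin on the work surface. World frame = base frame: x ahead of the robot, y to its left, z up, the work surface at z = 0. Lengths are in mm, angles in rad, forces in N, time in s.
With the tool pointing down it reaches from about 425 to 925 mm from the base axis. Payload 6.8 kg.
Tool frame: the origin (TCP) lies where the fingers leave the gripper's body, on its centre line; the fingertips stand 80 mm ahead of it and the grasp point (between the pads) lies 61 mm ahead of it; z points along the fingers, y is the line along which they close (so a half turn about z gives the same grasp; the last joint's range is limited). The gripper opens to 88 mm and grips with 3 to 60 N. Pads are 20 mm wide; open, the fingers measure 115 mm over their backs; the gripper's body (75 mm by 178 mm) begins 61 mm behind the grasp point.
Start: joints at [1.209, 0.477, 0.022, 1.555, -0.011, 1.109, -0.083], TCP at [169.489, -653.39, 302.664] pointing down, gripper open.
Joint ranges: [-2.96, 2.96], [-0.34, 2.1], [-1.41, 1.46], [0.24, 2.44], [-1.37, 4.51], [0.17, 1.92], [-2.96, 2.96]. Speed limits (rad/s): [2.39, 2.39, 3.14, 3.14, 3.14, 3.14, 3.14].

## Interface

Orientations are given as [roll, pitch, yaw] about the fixed x, y, z axes, in that order (R = Rz(yaw) Ry(pitch) Rx(roll)).
In Python, from station import r, optics gives the robot as it stands.
- The arm moves only by the shell command python3 -m pendant 'ROWS' [OPENING] [FORCE]. ROWS is JSON, a list that holds one entry, the list of rows, each a list of 6 numbers: the shift along the tool's x, y, z as a fraction of full scale, then the turn, a rotation vector about the tool's x, y, z as a fraction of full scale. In form: [[[dx, dy, dz, rx, ry, rz], ...]]. A call has 1 to 20 rows; each row shifts and turns the commanded pose from where the row before left it, along the tool's axes as they then stand; what a row does not reach is not made up. Full scale, the value 1, is 0.15 m for a shift and 180 degrees for a turn. A row lasts 1/8 s, in which the tool goes at most 62.5 mm and 10.7 degrees, less where a joint would pass 70% of its speed; a pose out of reach is approached as far as the arm can. A call with a number of a shift or a turn outside -1 to 1 is refused whole. A call with a gripper value outside its range is refused whole. OPENING is the closure, from 0 (fully open) to 1 (shut), set as the call begins (- or left out, the last holds). The fingers move at their own pace and stop on an object; FORCE is the grip in N (left out, the last holds). Time passes only in rows, so rows that do not move let the fingers close. It gives the time, the measured TCP pose, the force, the opening and the grip force at its end, in the units of the state.
- r.get_state(): the state, without advancing time (a new reading comes with each control period).
- optics.snapshot(name): name is "scene" or "top" or "wrist"; returns a dict with "image" (400x640x3 uint8, blue, green, red), "z_map" (400x640 float32, mm along the optical axis (not along the pixel's ray), 0 where there is no reading), "fx", "fy", "cx", "cy" (pixels), "k1" (the pictures are not rectified: a ray, as slopes to the right and down, at radius r is drawn at 1 + k1 r^2 times it, then the intrinsics apply), "rvec" (rotation vector, rad) and "tvec" (3), from world to camera coordinates, as OpenCV has them. Camera axes: x right, y down, z forward; pixel columns grow to the right and rows downward; lengths in mm; the calibration is good to about 2 mm. A picture is of the moment at which its call begins.
- r.job_done(): hands the job in; it is judged then, once.
The state is a dict: "time": time; "joint_pos": joint angles; "joint_velocities": joint speeds; "tau": joint torques, N m; "ee_pos": TCP position; "tcp_rot": TCP orientation; "ft_force": force on the tool from outside, world axes, zero at the start; "wrist_torque": the same for the moment, N m; "finger_gap": finger opening in mm; "gripper_force": force on a finger pad.
Only numpy, scipy, OpenCV 4.12 (cv2) and the standard library are available. Lean on these libraries where they do the work, as an engineer would, in place of code of your own. Each camera call takes 0.05 s, during which the arm holds its last target. There are 200 camera calls.

## Working session

There is one attempt and no reset: what is moved stays moved. The work goes in short steps, Python scripts to look and compute and a shell command to move; the robot and the scene stay as the last step left them, time stands still between calls to the robot, and variables do not carry over. Pictures are saved under pics/ and viewed, at most 14 in all, crops included, and the job is handed in when it is done.

```bash
ls; mkdir -p pics; cat > h.py <<'E'
import numpy as np, cv2
from station import r, optics
def snap(n):
    s=optics.snapshot(n); s['R']=cv2.Rodrigues(np.array(s['rvec'],float))[0]; s['t']=np.array(s['tvec'],float).ravel(); return s
def slopes(s,uv):
    uv=np.atleast_2d(np.array(uv,float)); d=(uv-[s['cx'],s['cy']])/[s['fx'],s['fy']]; q=d.copy()
    for _ in range(20): q=d/(1+s['k1']*(q**2).sum(1,keepdims=True))
    return q
def plane(s,uv,z):
    q=slopes(s,uv); d=np.c_[q,np.ones(len(q))]@s['R']; c=-s['R'].T@s['t']
    return c+d*((z-c[2])/d[:,2])[:,None]
def cloud(s):
    v,u=np.mgrid[:400,:640]; q=slopes(s,np.c_[u.ravel(),v.ravel()]); z=s['z_map'].ravel()[:,None]
    P=(np.c_[q,np.ones(len(q))]*z-s['t'])@s['R']; P[z[:,0]==0]=np.nan
    return P.reshape(400,640,3)
def st():
    s=r.get_state(); return {k:np.round(s[k],3).tolist() for k in('time','ee_pos','tcp_rot','joint_pos','ft_force','finger_gap','gripper_force')}
E
python3 - <<'E'
from h import *
print(st())
for n in('scene','top'):
    s=snap(n); cv2.imwrite(f'pics/{n}0.png',s['image']); print(n,s['fx'],s['k1'],-s['R'].T@s['t'])
    import pickle; pickle.dump(s,open(f'{n}0.pkl','wb'))
E
```

```text
pics
{'time': 0.0, 'ee_pos': [169.321, -652.965, 301.704], 'tcp_rot': [-3.14, 0.0, 0.254], 'joint_pos': [1.209, 0.478, 0.022, 1.556, -0.011, 1.109, -0.083], 'ft_force': [-0.243, -0.086, 0.138], 'finger_gap': 87.534, 'gripper_force': 0.0}
scene 494.06255434124796 0.019935866979655523 [1539.12992172  312.88133444 1013.01570925]
top 492.37220401247987 0.018885292228315788 [ 170.58423834  -82.5288852  1915.30297346]
```

View pics/scene0.png

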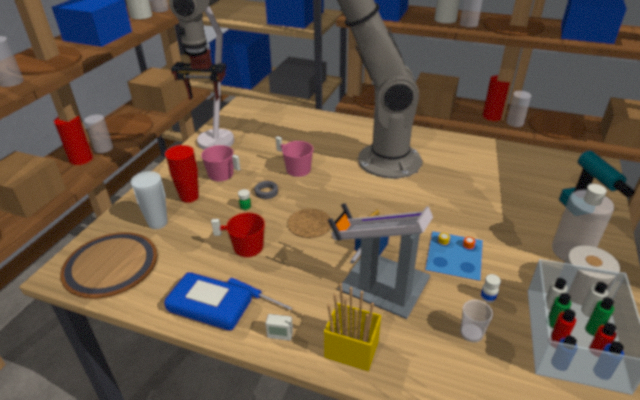

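View pics/top0.png

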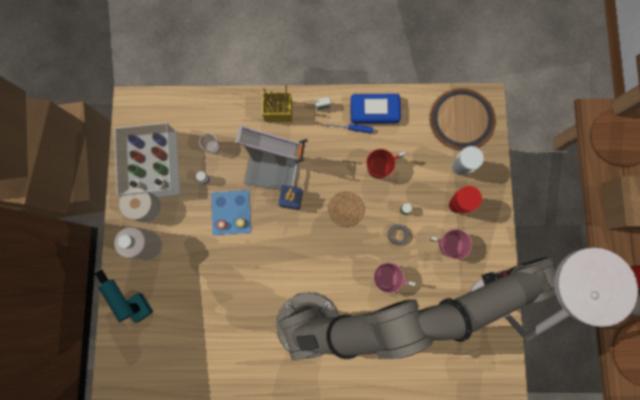

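The scene view shows the red cup at (247,235), the cork mat at (308,222), the chute near (385,240) and the blue mat at (455,252), with orange and yellow castings clearly visible. In the top view the cup is at (381,163), cork at (346,208), key box at (290,197), chute at (270,145) and the mat at (231,212). I'll zoom in on the chute and mat.

```bash
python3 - <<'E'
from h import *; import pickle
s=pickle.load(open('top0.pkl','rb')); im=s['image']
a=cv2.resize(im[110:250,195:435],None,fx=3.3,fy=3.3,interpolation=cv2.INTER_CUBIC); cv2.imwrite('pics/c1.png',np.clip(a*1.5,0,255).astype('uint8'))
s=pickle.load(open('scene0.pkl','rb'))
b=cv2.resize(s['image'][190:350,320:520],None,fx=3.7,fy=3.7,interpolation=cv2.INTER_CUBIC);cv2.imwrite('pics/c2.png',np.clip(b*1.3,0,255).astype('uint8'))
E
```

```text
(no output)
```

View pics/c1.png

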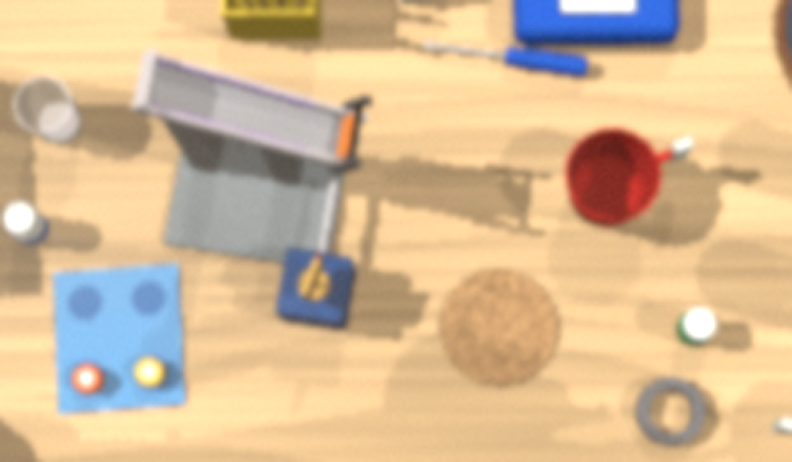

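View pics/c2.png

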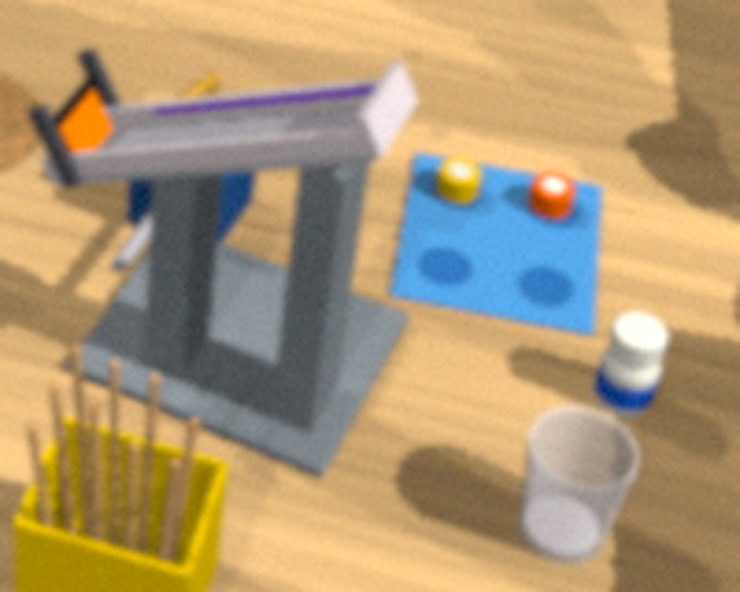

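The crops show just two castings, orange at crop (87,378) and yellow at (149,372), plus two empty marks. The key bow is at (315,282) and the gate at (346,135). Next I'll measure.

```bash
cat > meas.py <<'E'
from h import *
def cen(m,z,s,big=True):
    n,l,st_,c=cv2.connectedComponentsWithStats(m.astype('uint8'))
    i=1+np.argmax(st_[1:,4]); return c[i],st_[i,4],plane(s,c[i],z)[0],l==i
def box(shape,u0,u1,v0,v1):
    m=np.zeros(shape,bool); m[v0:v1,u0:u1]=1; return m
E
python3 - <<'E'
from meas import *; import pickle
for n in('top','scene'):
    s=pickle.load(open(n+'0.pkl','rb')); im=s['image']; hsv=cv2.cvtColor(im,cv2.COLOR_BGR2HSV); H,S,V=[hsv[...,i].astype(int) for i in range(3)]
    P=cloud(s); X,Y,Z=[P[...,i] for i in range(3)]
    B=lambda *a:box(im.shape[:2],*a)
    if n=='top': mb=B(205,255,188,238);cb=B(360,410,145,182);gb=B(292,310,135,165);kb=B(275,305,182,212);ob=B(325,368,188,230);chb=B(230,305,120,162)
    else: mb=B(425,490,230,280);cb=B(205,270,210,260);gb=B(330,355,205,240);kb=B(350,392,205,260);ob=B(284,332,205,240);chb=B(330,436,204,244)
    for nm,m,z in(('orange',((H<13)|(H>172))&(S>120)&mb,15),('yellow',(H>18)&(H<36)&(S>90)&mb,15),('dots',(S<90)&(V>120)&mb,26),('mat',(H>95)&(H<115)&(S>100)&mb,4),('cupred',((H<6)|(H>174))&(S>150)&cb,60),('gripwhite',(S<70)&(V>110)&cb,108),('gate',(H>5)&(H<15)&(S>170)&gb,0),('box',(H>105)&(H<125)&(S>90)&(Z>65)&(Z<85)&kb,75),('brass',(Z>92)&(Z<140)&kb,132)):
        if m.sum()==0: print(n,nm,'none');continue
        c,a,p,l=cen(m,z,s); print(n,nm,c.round(1),a,p.round(1),'cloud med',np.nanmedian(P[l],0).round(1), 'zmax',np.nanmax(P[l][:,2]).round(0))
    m=(Z>200)&chb&(Z<330) if n=='top' else (Z>160)&chb&(Z<330)
    Q=P[m]; print('chute',len(Q),np.nanmin(Q,0).round(0),np.nanmax(Q,0).round(0))
    rim=(Z>82)&(Z<96)&cb; c=P[rim]; (x,y),rad=cv2.minEnclosingCircle(c[:,:2].astype('float32')); print('rim pts',len(c),x,y,rad)
    cl=(Z>100)&(Z<112)&cb; print('grip top',cl.sum(),np.nanmean(P[cl],0))
    w=(Z<12)&ob&(H<25)
E
```

```text
top orange [223.8 225.4] 10 [377.1 325.5  15. ] cloud med [375.6 322.6  26.7] zmax 35.0
top yellow [240.7 222.6] 36 [387.7 260.1  15. ] cloud med [385.  257.1  25.9] zmax 36.0
top dots [228.5 209.2] 504 [438.7 306.7  26. ] cloud med [459.4 319.    2.7] zmax 19.0
top mat [230.4 209.9] 1130 [439.  303.9   4. ] cloud med [443.  303.1   5. ] zmax 20.0
top cupred [380.6 163.1] 616 [ 609.7 -283.5   60. ] cloud med [ 620.2 -287.    13.2] zmax 102.0
top gripwhite [401.5 153.5] 31 [ 634.7 -358.   108. ] cloud med [ 635.8 -360.3  104.1] zmax 113.0
top gate [299.9 150.5] 18 [678.3  32.    0. ] cloud med [624.3  19.5 201.7] zmax 212.0
top box [286.8 199. ] 130 [469.6  76.7  75. ] cloud med [458.   83.   75.5] zmax 84.0
top brass [288.9 193.6] 43 [480.2  64.1 132. ] cloud med [481.5  64.6 128.5] zmax 139.0
chute 1101 [586.   4. 200.] [694. 238. 316.]
rim pts 106 614.92041015625 -296.15838623046875 73.71429443359375
grip top 21 [ 633.78224472 -345.65113498  105.59094929]
scene orange [468.8 242.7] 82 [379.1 335.8  15. ] cloud med [389.  336.1  22.7] zmax 30.0
scene yellow [443.7 238. ] 107 [383.5 
[... 162 characters left out ...]
8] 1732 [445.5 305.6   4. ] cloud med [447.2 304.8   3.9] zmax 11.0
scene cupred [245.8 233.4] 1311 [ 608.8 -277.4   60. ] cloud med [ 602.8 -281.2   56.8] zmax 94.0
scene gripwhite [215.7 226.5] 131 [ 658.4 -340.7  108. ] cloud med [ 637.4 -356.8   86.7] zmax 112.0
scene gate [343.1 219.4] 28 [385.3 -53.2   0. ] cloud med [605.2  16.5 206.2] zmax 216.0
scene box [380.4 238.8] 10 [516.2  99.6  75. ] cloud med [510.2  98.3  68.7] zmax 76.0
scene brass [370.3 255.9] 96 [649.6 105.3 132. ] cloud med [649.9 111.1 128.8] zmax 140.0
chute 2547 [584.  -2. 160.] [691. 240. 312.]
rim pts 285 613.6549072265625 -297.6370544433594 75.42867279052734
grip top 33 [ 635.65671679 -358.61729347  105.3745685 ]
```

```bash
python3 -m pendant '[[[0.37,-0.13,-0.08,0,0,0],[0.37,-0.13,-0.08,0,0,0],[0.37,-0.13,-0.08,0,0,0],[0.37,-0.13,-0.08,0,0,0],[0.37,-0.13,-0.08,0,0,0],[0.37,-0.13,-0.08,0,0,0],[0.37,-0.13,-0.08,0,0,0],[0,0,0,0,0,0]]]' 0; python3 -c "
from h import *
print(st())
s=snap('wrist');cv2.imwrite('pics/w0.png',s['image']);print(-s['R'].T@s['t'],s['R'].round(2).tolist())"
```

```text
time: 1.1
ee_pos: [516.5, -418.5, 387.0]
tcp_rot: [-3.14, -0.003, 0.264]
ft_force: [0.6, -0.1, -0.0]
finger_gap: 88.0
gripper_force: 0.0
{'time': 1.1, 'ee_pos': [516.454, -418.539, 386.954], 'tcp_rot': [-3.14, -0.003, 0.264], 'joint_pos': [0.662, 0.404, -0.104, 1.472, 0.039, 1.266, -0.752], 'ft_force': [0.584, -0.098, -0.027], 'finger_gap': 88.039, 'gripper_force': 0.0}
[ 584.34745802 -399.58217763  469.19167101] [[0.26, -0.97, -0.0], [-0.93, -0.25, 0.26], [-0.25, -0.06, -0.97]]
```

```bash
cat > ws.py <<'E'
import sys,pickle
from h import *
s=snap('wrist');pickle.dump(s,open(sys.argv[1]+'.pkl','wb'));cv2.imwrite(f'pics/{sys.argv[1]}.png',s['image']);print(st())
E
python3 ws.py wcup; python3 -m pendant '[[[0.078,-0.365,0,0,0,0],[0.078,-0.365,0,0,0,0],[0.078,-0.365,0,0,0,0],[0.078,-0.365,0,0,0,0],[0.078,-0.365,0,0,0,0],[0.078,-0.365,0,0,0,0],[0.078,-0.365,0,0,0,0],[0,0,0,0,0,0]]]' >/dev/null; python3 ws.py wkey;  python3 -m pendant '[[[0.078,-0.365,0,0,0,0],[0.078,-0.365,0,0,0,0],[0.078,-0.365,0,0,0,0],[0.078,-0.365,0,0,0,0],[0.078,-0.365,0,0,0,0],[0.078,-0.365,0,0,0,0],[0,0,0,0,0,0],[0,0,0,0,0,0]]]' >/dev/null; python3 ws.py wmat
python3 -c "
import cv2,numpy as np
a=[cv2.imread('pics/%s.png'%n) for n in('wcup','wkey','wmat')]
cv2.imwrite('pics/m1.png',cv2.resize(np.vstack([np.hstack(a[:2]),np.hstack([a[2],a[2]*0])]),(800,500)))"
```

```text
{'time': 1.2, 'ee_pos': [511.37, -423.361, 386.09], 'tcp_rot': [-3.141, 0.001, 0.255], 'joint_pos': [0.667, 0.404, -0.098, 1.475, 0.041, 1.266, -0.751], 'ft_force': [0.422, 0.046, -0.074], 'finger_gap': 87.76, 'gripper_force': 0.0}
{'time': 2.25, 'ee_pos': [493.68, -32.373, 386.476], 'tcp_rot': [3.141, 0.001, 0.255], 'joint_pos': [0.244, 0.123, -0.333, 1.849, 0.044, 1.177, -1.42], 'ft_force': [0.393, -0.073, -0.127], 'finger_gap': 87.862, 'gripper_force': 0.0}
{'time': 3.3, 'ee_pos': [481.343, 300.326, 386.078], 'tcp_rot': [3.14, 0.001, 0.249], 'joint_pos': [-0.217, 0.281, -0.555, 1.683, 0.157, 1.224, -2.13], 'ft_force': [1.008, -0.641, -0.347], 'finger_gap': 87.962, 'gripper_force': 0.0}
```

View pics/m1.png

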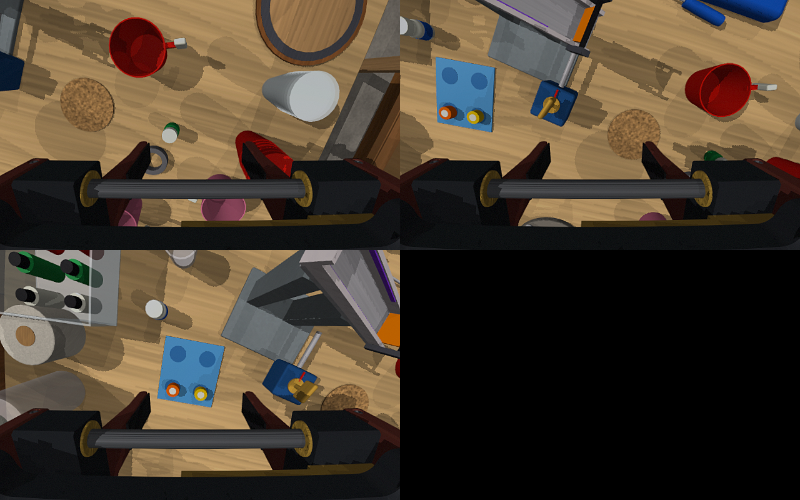

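The mosaic shows, in full pixels: cup at wcup (221,75) with its white grip at (285,69); cork at wcup (141,168); key box at wkey (245,165); and the orange and yellow castings at wmat (275,226) and (320,231).

```bash
python3 - <<'E'
from meas import *; import pickle
from scipy.optimize import least_squares
def L(n):
    s=pickle.load(open(n+'.pkl','rb')); h=cv2.cvtColor(s['image'],cv2.COLOR_BGR2HSV).astype(int); return s,h[...,0],h[...,1],h[...,2],cloud(s)
s,H,S,V,P=L('wmat'); B=lambda *a:box((400,640),*a)
for nm,b in(('orange',B(262,288,214,242)),('yellow',B(306,334,218,248))):
    m=b&(S<60)&(V>140); c,a,p,l=cen(m,26,s); print(nm,c,a,p,np.nanmedian(P[l],0))
m=(H>98)&(H<112)&(S>100)&B(245,365,130,260); m=cv2.morphologyEx(m.astype('uint8'),cv2.MORPH_CLOSE,np.ones((25,25)));c,a,p,l=cen(m,4,s); print('mat',p)
def circ(p): 
    f=least_squares(lambda q:np.hypot(p[:,0]-q[0],p[:,1]-q[1])-q[2],[*np.median(p,0)[:2],50],loss='soft_l1'); return f.x,np.abs(f.fun).mean()
for n,cb,ob in(('wcup',B(165,265,20,125),B(95,190,115,215)),('wkey',B(440,560,95,190),B(325,430,165,260))):
    s,H,S,V,P=L(n); Z=P[...,2]
    rim=cb&(Z>86)&(Z<95)&((H<8)|(H>172))&(S>120); print(n,'rim',rim.sum(),circ(P[rim]))
    g=cb.copy(); g|=np.roll(cb,45,1); g=g&(S<60)&(V>130)&(Z>60); print('grip',g.sum(),np.nanmedian(P[g],0),'top',np.nanmean(P[g&(Z>103)],0))
    ck=ob&(S>80)&(V>60)&(H<25)
    # cork: saturation/texture -> print candidates
    gray=cv2.GaussianBlur(s['image'],(5,5),0)
    m=ob&(np.abs(Z-4)<30)&(V<175)
    cs,_=cv2.findContours(m.astype('uint8'),0,2); c=max(cs,key=cv2.contourArea); p=plane(s,c.reshape(-1,2),4); print('cork',cv2.contourArea(c),cv2.minEnclosingCircle(p[:,:2].astype('float32')),circ(p))
s=pickle.load(open('wkey.pkl','rb')); _,H,S,V,P=L('wkey'); Z=P[...,2]
k=B(205,290,120,205)
bx=k&(Z>68)&(Z<80); print('box',cv2.minAreaRect(P[bx][:,:2].astype('float32')),bx.sum())
bw=k&(Z>98)&(Z<138)&(H>12)&(H<30); print('bow',bw.sum(),P[bw].mean(0),cv2.minAreaRect(P[bw][:,:2].astype('float32')))
# chute by top+wrist clouds
for n in('wkey','wmat'):
    _,H,S,V,P=L(n); Z=P[...,2]; X=P[...,0]
    g=(H>5)&(H<20)&(S>180)&(Z>150); print(n,'gate',g.sum(),np.nanmedian(P[g],0))
    v=(H>120)&(H<150)&(S>90)&(Z>150); q=P[v]; print('violet',v.sum(),np.nanmean(q,0),cv2.fitLine(q[~np.isnan(q[:,0])].astype('float32'),cv2.DIST_L1,0,.01,.01).ravel() if v.sum()>5 else '')
    base=(Z>8)&(Z<16)&(S<60)&(X>450)&(P[...,1]>0)&(P[...,1]<260); q=P[base][:,:2].astype('float32'); print('base',len(q),cv2.minAreaRect(q) if len(q) else '')
E
```

```text
orange [275.73563218 225.47126437] 87 [376.47282356 336.73305523  26.        ] [376.92298219 336.56922339  26.81977963]
yellow [320.82142857 231.71428571] 84 [383.96994325 264.16175569  26.        ] [383.98995094 264.25483104  26.58804565]
mat [432.36214933 306.09381202   4.        ]
wcup rim 893 (array([ 601.63062732, -278.4824036 ,   53.62860394]), np.float64(0.8328097439089299))
grip 174 [ 632.20372782 -357.51041473  107.80910631] top [ 632.23761427 -357.45283902  107.70418369]
cork 9301.0 ((440.26617431640625, -148.1252899169922), 120.6259765625) (array([ 417.83156617, -186.85786442,  123.74605637]), np.float64(10.182481332980881))
wkey rim 746 (array([ 601.43937548, -277.09659679,   53.79680145]), np.float64(0.8067626260299724))
grip 137 [ 632.24969298 -355.7638483   107.14634503] top [ 632.18273093 -355.8247492   107.13962252]
cork 8752.0 ((442.9995422363281, -150.69093322753906), 119.15849304199219) (array([ 448.41251743, -133.52338158,   72.23785428]), np.float64(17.997371351272715))
box ((477.3973388671875, 66.94744110107422), (80.83590698242188, 80.2344741821289), 80.43405151367188) 2902
bow 422 [479.94955169  64.48367373 127.04458364] ((477.88232421875, 66.42462921142578), (10.153112411499023, 44.94801712036133), 68.4098892211914)
wkey gate 1782 [531.22286367  19.65348511 366.67075304]
violet 790 [530.46937021  18.50610048 353.88276534] [-4.7913975e-01 -3.1876996e-01  8.1780857e-01  5.4790771e+02
  4.8719147e+01  3.2474200e+02]
base 8498 ((562.227294921875, 126.64381408691406), (256.61651611328125, 128.8770294189453), 69.15979766845703)
wmat gate 2188 [607.86945198  28.65940132 195.54553005]
violet 1415 [595.15990903 200.50502151 299.73766417] [-4.9394161e-01  7.0256776e-01  5.1226968e-01  6.0178656e+02
  2.0017430e+02  2.9845932e+02]
base 10131 ((576.8552856445312, 146.8309326171875), (200.07015991210938, 228.324951171875), 80.14569091796875)
```

```bash
python3 - <<'E'
from meas import *; import pickle
B=lambda *a:box((400,640),*a)
for n,ob in(('wcup',B(80,200,105,225)),('wkey',B(315,435,160,260))):
    s=pickle.load(open(n+'.pkl','rb')); g=cv2.cvtColor(s['image'],6).astype('float32')
    sd=cv2.boxFilter(g*g,-1,(7,7))-cv2.boxFilter(g,-1,(7,7))**2; m=(sd>60)&ob
    m=cv2.morphologyEx(m.astype('uint8'),cv2.MORPH_OPEN,cv2.getStructuringElement(2,(13,13)))
    cs,_=cv2.findContours(m,0,2); c=max(cs,key=cv2.contourArea); p=plane(s,c.reshape(-1,2),4); print(n,cv2.contourArea(c),cv2.fitEllipse(p[:,:2].astype('float32')))
s=pickle.load(open('top0.pkl','rb')); g=cv2.cvtColor(s['image'],6)[180:240,318:376]
c=cv2.HoughCircles(cv2.resize(g,None,fx=4,fy=4,interpolation=2),cv2.HOUGH_GRADIENT,1,200,param1=60,param2=15,minRadius=60,maxRadius=85); print(c)
if c is not None: print(plane(s,c[0,0,:2]/4+[317.6,179.6],4))
# chute
allP=[]
for n,b in(('wmat',B(460,640,0,200)),('wkey',B(100,330,0,110)),('top0',B(230,306,120,165)),('scene0',B(330,436,204,246))):
    s=pickle.load(open(n+'.pkl','rb')); P=cloud(s); m=b&(P[...,2]>175)&(P[...,2]<330)&(P[...,0]>570)&(P[...,0]<710)
    Q=P[m]; z0=0
    if len(Q)>50:
        # floor: bulk plane, robust
        A=np.c_[Q[:,:2],np.ones(len(Q))]; w=np.ones(len(Q),bool)
        x=np.linalg.lstsq(A,Q[:,2],rcond=None)[0]
        for _ in range(30):
            e=Q[:,2]-A@x; w=(e<4)&(e>-6); x=np.linalg.lstsq(A[w],Q[w,2],rcond=None)[0]
        print(n,len(Q),w.sum(),'grad',np.hypot(*x[:2]),'yaw',np.arctan2(-x[0],x[1]),'rect',cv2.minAreaRect(Q[:,:2].astype('float32')),'z=250 check',x)
E
```

```text
wcup 2286.0 ((433.3097229003906, -156.9419708251953), (99.30425262451172, 139.8282928466797), 6.747161388397217)
wkey 1234.0 ((489.00164794921875, -137.25054931640625), (43.35243606567383, 113.80107879638672), 7.057672500610352)
None
wmat 19532 7738 grad 0.5321792591052361 yaw -0.2538872982407364 rect ((637.21826171875, 120.36273193359375), (234.0645294189453, 69.20880889892578), 78.41702270507812) z=250 check [ 0.13366668  0.51511939 75.74520421]
wkey 8686 4661 grad 0.5292135578661783 yaw -0.1766661084687298 rect ((625.53125, 68.47611999511719), (139.52264404296875, 71.26365661621094), 81.00614166259766) z=250 check [9.30085188e-02 5.20976396e-01 1.01276487e+02]
top0 1356 526 grad 0.532376855419604 yaw -0.13095272935293098 rect ((640.33642578125, 117.11681365966797), (238.93846130371094, 78.68946838378906), 81.70965576171875) z=250 check [6.95171170e-02 5.27818611e-01 1.15491356e+02]
scene0 2568 717 grad 0.528699787710852 yaw -0.03690458440433778 rect ((637.4111938476562, 118.00785827636719), (242.2393035888672, 82.67591094970703), 83.01532745361328) z=250 check [1.95070173e-02 5.28339798e-01 1.47992372e+02]
```

```bash
python3 -m pendant '[[[-0.206,-0.136,0.3,0,0,0],[-0.206,-0.136,0.3,0,0,0],[-0.206,-0.136,0.3,0,0,0],[0,0,0,0,0,0]]]' 0.36 10; python3 ws.py w3; python3 - <<'E'
from meas import *; import pickle
s=pickle.load(open('w3.pkl','rb')); P=cloud(s); h=cv2.cvtColor(s['image'],40).astype(int)
Z=P[...,2]; m=(abs(P[...,0]-380)<70)&(abs(P[...,1]-300)<80)&(Z>20)&(Z<32)&(h[...,1]<60)&(h[...,2]>130)
n,l,q,c=cv2.connectedComponentsWithStats(m.astype('uint8'))
for i in range(1,n):
    if q[i,4]>30: print(c[i],q[i,4],plane(s,c[i],26)[0])
E
```

```text
time: 3.8
ee_pos: [372.4, 336.6, 248.8]
tcp_rot: [3.138, 0.006, 0.255]
ft_force: [0.6, 0.5, -0.2]
finger_gap: 56.5
gripper_force: 0.0
{'time': 3.85, 'ee_pos': [374.783, 337.295, 250.761], 'tcp_rot': [3.139, 0.002, 0.253], 'joint_pos': [-0.356, 0.318, -0.595, 1.978, 0.224, 0.913, -2.383], 'ft_force': [0.848, 0.547, 0.703], 'finger_gap': 55.93, 'gripper_force': 0.0}
[314.82938389 183.68246445] 211 [376.64005126 336.4354472   26.        ]
[381.98029557 193.74384236] 203 [384.077256   263.89924336  26.        ]
```

```bash
python3 -m pendant '[[[0.01,0.005,0.36,0,0,0],[0,0,0.36,0,0,0],[0,0,0.27,0,0,0],[0,0,0.1,0,0,0],[0,0,0,0,0,0]]]'; python3 -m pendant '[[[0,0,0,0,0,0],[0,0,0,0,0,0],[0,0,0,0,0,0],[0,0,0,0,0,0]]]' 1 20;python3 -m pendant '[[[0,0,-0.4,0,0,0],[0,0,-0.4,0,0,0],[0,0,-0.4,0,0,0],[0,0,-0.4,0,0,0],[0,0,0,0,0,0]]]'
```

```text
time: 4.47
ee_pos: [377.8, 338.6, 88.6]
tcp_rot: [3.141, -0.001, 0.252]
ft_force: [-0.6, -0.5, 0.5]
finger_gap: 56.1
gripper_force: 0.0
time: 4.97
ee_pos: [377.0, 339.4, 89.3]
tcp_rot: [-3.141, -0.002, 0.254]
ft_force: [-0.1, -1.9, 7.8]
finger_gap: 33.4
gripper_force: 20.0
time: 5.6
ee_pos: [377.4, 340.9, 333.2]
tcp_rot: [-3.138, -0.009, 0.254]
ft_force: [0.9, -0.0, -1.0]
finger_gap: 33.0
gripper_force: 20.0
```

```bash
python3 -m pendant '[[[0.178,0.291,-0.114,0,0,0],[0.178,0.291,-0.114,0,0,0],[0.178,0.291,-0.114,0,0,0],[0.178,0.291,-0.114,0,0,0],[0.178,0.291,-0.114,0,0,0],[0.178,0.291,-0.114,0,0,0],[0.178,0.291,-0.114,0,0,0],[0,0,0,0,0,0.045],[0,0,0,0,0,0.045],[0,0,0,0,0,0.045],[0,0,0,0.052,0,0],[0,0,0,0.052,0,0],[0,0,0,0.052,0,0],[0,0,0,0,0,0]]]'; cat > go.py <<'E'
# tool-frame fractions from current pose to a target TCP
import sys
from h import *
from scipy.spatial.transform import Rotation as Ro
s=r.get_state(); M=Ro.from_euler('xyz',s['tcp_rot'])
t=np.array(list(map(float,sys.argv[1:4])))
print('frac',(M.inv().apply(t-s['ee_pos'])/150).round(3),'tool z',M.apply([0,0,1]).round(3),'tool x',M.apply([1,0,0]).round(3),np.round(s['joint_pos'],2))
if len(sys.argv)>4:
    T=Ro.from_euler('xyz',list(map(float,sys.argv[4:7]))); print('rot frac',((M.inv()*T).as_rotvec()/np.pi).round(4))
E
python3 go.py 634 92 399
```

```text
time: 7.35
ee_pos: [633.7, 86.7, 445.2]
tcp_rot: [-2.655, 0.004, -0.176]
ft_force: [-0.2, -1.0, -0.7]
finger_gap: 33.5
gripper_force: 20.0
frac [-0.003  0.113  0.289] tool z [ 0.078  0.461 -0.884] tool x [ 0.985 -0.175 -0.004] [ 0.3   0.33 -0.46  1.54 -0.34  1.18 -1.76]
```

```bash
python3 go.py 640.3 128.7 328.1;  python3 -m pendant '[[[0,0.06,0.2,0,0,0],[0,0.055,0.2,0,0,0],[0,0,0.2,0,0,0],[0,0,0.15,0,0,0],[0,0,0,0,0,0]]]'; python3 go.py 640.3 128.7 328.1; python3 ws.py w4
```

```text
frac [-0.002  0.115  0.822] tool z [ 0.078  0.461 -0.884] tool x [ 0.985 -0.175 -0.004] [ 0.3   0.33 -0.46  1.54 -0.34  1.18 -1.76]
time: 7.98
ee_pos: [639.0, 129.8, 338.6]
tcp_rot: [-2.654, 0.004, -0.166]
ft_force: [-0.4, -0.9, -0.4]
finger_gap: 33.7
gripper_force: 20.0
frac [0.01  0.038 0.059] tool z [ 0.074  0.463 -0.883] tool x [ 0.986 -0.165 -0.004] [ 0.24  0.42 -0.48  1.66 -0.33  0.95 -1.75]
{'time': 8.025, 'ee_pos': [639.848, 128.899, 340.04], 'tcp_rot': [-2.653, 0.001, -0.167], 'joint_pos': [0.241, 0.423, -0.48, 1.658, -0.328, 0.954, -1.752], 'ft_force': [0.213, 0.438, -0.297], 'finger_gap': 33.802, 'gripper_force': 20.0}
```

View pics/w4.png

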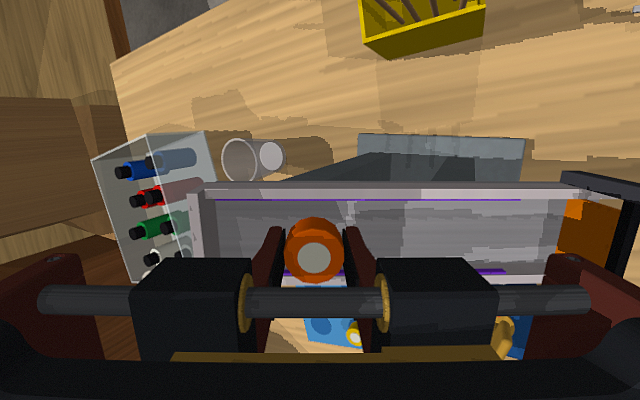

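The casting hangs over the channel, whose walls are at rows 190 and 275, with the gate at (585,235). I'll check the wall offsets numerically.

```bash
python3 - <<'E'
from meas import *; import pickle
s=pickle.load(open('w4.pkl','rb')); P=cloud(s); d=P-[635.5,100.6,0]
c,sn=np.cos(.168),np.sin(-.168); x=d[...,0]*c+d[...,1]*sn; y=-d[...,0]*sn+d[...,1]*c; z=P[...,2]-(165+.532*(y+90))
for lo,hi in((-50,-20),(0,30),(30,60)):
    m=(y>lo)&(y<hi)&(abs(z)<30)&(abs(x)<40)
    f=m&(abs(z)<3); w=m&(z>12)&(z<20)
    print(lo,'floor x',np.percentile(x[f],[1,99]),'z',np.median(z[f]),'walls',np.percentile(x[w&(x<0)],[1,99]) if (w&(x<0)).any() else '',np.percentile(x[w&(x>0)],[1,99]) if (w&(x>0)).any() else '')
E
```

```text
-50 floor x [-25.29374006  31.05226179] z 0.026019250735103583 walls [-31.23242719 -23.01542019] [23.53132366 31.18197991]
0 floor x [-19.49026072  31.01321703] z 0.06803051968955742 walls  [23.57347265 31.14392262]
30 floor x [-19.52788209  31.09064653] z 0.09849337107624478 walls [-31.49547705 -23.15643851] [ 5.8451914  31.11781309]
```

```bash
python3 -m pendant '[[[0.005,0.035,0.07,0,0,0],[0,0,0,0,0,0],[0,0,0,0,0,0]]]'; python3 -m pendant '[[[0,0,0,0,0,0],[0,0,0,0,0,0],[0,0,0,0,0,0]]]' 0.48;python3 -m pendant '[[[0,0,-0.1,0,0,0],[0,0,-0.2,0,0,0],[0,0,-0.3,0,0,0],[0,0,-0.3,0,0,0],[0,0,0,0,0,0]]]'; python3 ws.py w5; python3 -c "
import cv2,numpy as np
cv2.imwrite('pics/w5.png',cv2.imread('pics/w5.png')[100:360,160:640])"
```

```text
time: 8.4
ee_pos: [641.3, 127.2, 329.1]
tcp_rot: [-2.652, -0.0, -0.171]
ft_force: [-0.2, -0.2, 0.0]
finger_gap: 33.9
gripper_force: 20.0
time: 8.78
ee_pos: [641.2, 127.5, 328.9]
tcp_rot: [-2.651, -0.0, -0.17]
ft_force: [1.1, 0.2, 0.3]
finger_gap: 45.3
gripper_force: 0.0
time: 9.4
ee_pos: [631.7, 62.6, 452.5]
tcp_rot: [-2.651, -0.008, -0.174]
ft_force: [0.4, -0.5, -0.4]
finger_gap: 45.8
gripper_force: 0.0
{'time': 9.45, 'ee_pos': [630.848, 63.831, 450.084], 'tcp_rot': [-2.652, -0.004, -0.172], 'joint_pos': [0.339, 0.326, -0.462, 1.536, -0.353, 1.195, -1.722], 'ft_force': [-0.676, 1.395, -0.363], 'finger_gap': 45.704, 'gripper_force': 0.0}
```

View pics/w5.png

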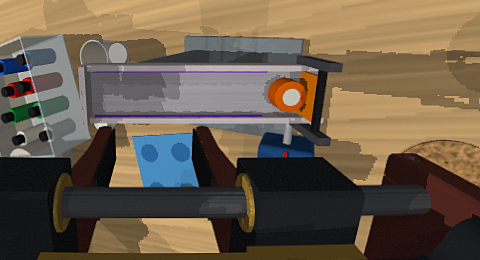

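The orange casting rests against the shut gate at crop (290,95). Next is the yellow one.

```bash
python3 -m pendant '[[[0,0,0,-0.052,0,0],[0,0,0,-0.052,0,0],[0,0,0,-0.052,0,0],[-0.309,-0.173,0,0,0,0],[-0.309,-0.173,0,0,0,0],[-0.309,-0.173,0,0,0,0],[-0.309,-0.173,0.2,0,0,0],[-0.309,-0.173,0.2,0,0,0],[-0.309,-0.173,0.2,0,0,0],[0,0,0.38,0,0,0],[0,0,0.38,0,0,0],[0,0,0,0,0,0]]]' 0.36 10; python3 go.py 384 264.1 88 3.1416 0 -0.17
```

```text
time: 10.95
ee_pos: [379.9, 263.9, 240.2]
tcp_rot: [3.135, 0.008, -0.168]
ft_force: [-0.1, 0.5, -0.3]
finger_gap: 56.2
gripper_force: 0.0
frac [ 0.035 -0.012  1.014] tool z [-0.009 -0.005 -1.   ] tool x [ 0.986 -0.168 -0.008] [-0.24  0.26 -0.57  2.07  0.18  0.86 -2.65]
rot frac [0.0021 0.0024 0.0005]
```

```bash
python3 -m pendant '[[[0.025,0,0.36,0.001,0.001,0],[0,0,0.36,0,0,0],[0,0,0.2,0,0,0],[0,0,0.09,0,0,0],[0,0,0,0,0,0]]]';python3 -m pendant '[[[0,0,0,0,0,0],[0,0,0,0,0,0],[0,0,0,0,0,0],[0,0,0,0,0,0]]]' 1 20;python3 -m pendant '[[[0,0,-0.4,0,0,0],[0,0,-0.4,0,0,0],[0,0,-0.4,0,0,0],[0,0,-0.4,0,0,0],[0,0,-0.4,0,0,0],[0,0,-0.4,0,0,0],[0,0,0,0,0,0]]]'; python3 go.py 632 78 447 3.1416 0 -0.17
```

```text
time: 11.58
ee_pos: [387.4, 265.7, 93.2]
tcp_rot: [-3.138, -0.004, -0.17]
ft_force: [0.0, 0.5, 0.1]
finger_gap: 56.2
gripper_force: 0.0
time: 12.08
ee_pos: [387.3, 265.3, 93.2]
tcp_rot: [-3.138, -0.004, -0.171]
ft_force: [-0.9, -1.3, 8.6]
finger_gap: 33.7
gripper_force: 20.0
time: 12.95
ee_pos: [386.2, 265.5, 457.2]
tcp_rot: [-3.133, -0.01, -0.17]
ft_force: [0.1, -0.5, 0.0]
finger_gap: 33.6
gripper_force: 20.0
frac [1.826 0.955 0.079] tool z [ 0.012  0.007 -1.   ] tool x [ 0.985 -0.17   0.01 ] [-0.14  0.04 -0.61  1.78  0.03  1.31 -2.5 ]
rot frac [-0.0029 -0.0033 -0.0001]
```

```bash
python3 -m pendant '[[[0.305,0.16,0,0,0,0],[0.305,0.16,0,0,0,0],[0.305,0.16,0,0,0,0],[0.305,0.16,0,0,0,0],[0.305,0.16,0,0,0,0],[0.305,0.16,0,0,0,0],[0,0,0,0.052,0,0],[0,0,0,0.052,0,0],[0,0,0,0.052,0,0],[0,0,0.15,0,0,0],[0,0,0,0,0,0]]]'; python3 go.py 639.9 126.6 332 -2.653 0 -0.168
```

```text
time: 14.32
ee_pos: [632.2, 86.3, 430.1]
tcp_rot: [-2.649, 0.002, -0.17]
ft_force: [-0.1, 0.3, -0.4]
finger_gap: 33.3
gripper_force: 20.0
frac [0.007 0.068 0.706] tool z [ 0.078  0.466 -0.881] tool x [ 0.986 -0.169 -0.002] [ 0.33  0.35 -0.5   1.56 -0.33  1.15 -1.75]
rot frac [-0.0012  0.0003 -0.0007]
```

```bash
python3 -m pendant '[[[0.006,0.04,0.25,0,0,0],[0,0.028,0.25,0,0,0],[0,0,0.15,0,0,0],[0,0,0.05,0,0,0],[0,0,0,0,0,0],[0,0,0,0,0,0]]]'; python3 -m pendant '[[[0,0,0,0,0,0],[0,0,0,0,0,0],[0,0,0,0,0,0]]]' 0.48;python3 -m pendant '[[[0,0,-0.1,0,0,0],[0,0,-0.2,0,0,0],[0,0,-0.3,0,0,0],[0,0,-0.3,0,0,0],[0,0,0,0,0,0]]]'; python3 ws.py w6; python3 -c "
import cv2,numpy as np
cv2.imwrite('pics/w6.png',cv2.imread('pics/w6.png')[100:360,160:640])"
```

```text
time: 15.08
ee_pos: [642.1, 125.8, 336.9]
tcp_rot: [-2.648, -0.005, -0.171]
ft_force: [-0.5, -0.8, -0.8]
finger_gap: 33.5
gripper_force: 20.0
time: 15.45
ee_pos: [641.6, 126.0, 335.9]
tcp_rot: [-2.648, -0.004, -0.171]
ft_force: [0.4, -0.1, 0.3]
finger_gap: 45.6
gripper_force: 0.0
time: 16.08
ee_pos: [631.6, 61.0, 459.2]
tcp_rot: [-2.648, -0.011, -0.174]
ft_force: [-0.7, 0.3, -1.1]
finger_gap: 45.6
gripper_force: 0.0
{'time': 16.125, 'ee_pos': [630.764, 62.203, 456.743], 'tcp_rot': [-2.648, -0.007, -0.172], 'joint_pos': [0.37, 0.327, -0.498, 1.526, -0.342, 1.203, -1.732], 'ft_force': [0.045, 0.389, 0.147], 'finger_gap': 45.453, 'gripper_force': 0.0}
```

View pics/w6.png

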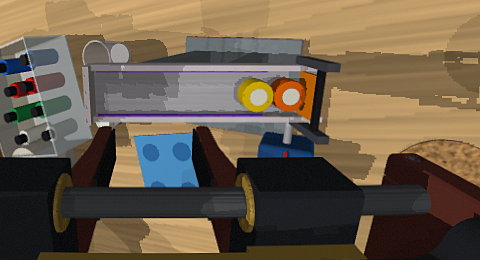

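Both castings are queued at the gate (crop 255,95 and 290,95), and the mat is empty. On to the key.

```bash
python3 -m pendant '[[[0,0,0,-0.052,0,0],[0,0,0,-0.052,0,0],[0,0,0,-0.052,0,0],[-0.337,0.049,0,0,0,0],[-0.337,0.049,0,0,0,0],[-0.337,0.049,0,0,0,0],[0,0,0,0,0,-0.058],[0,0,0,0,0,-0.058],[0,0,0,0,0,-0.058],[0,0,0,0,0,-0.058],[0,0,0,0,0,-0.058],[0,0,0,0,0,-0.058],[0,0,0,0,0,-0.058],[0,0,0,0,0,-0.058],[0,0,0,0,0,-0.058],[0,0,0,0,0,-0.058],[0,0,0,0,0,-0.058],[0,0,0,0,0,-0.058]]]' 0.43 40;python3 -m pendant '[[[0,0,0.2,0,0,-0.058],[0,0,0.2,0,0,-0.058],[0,0,0.2,0,0,-0.058],[0,0,0.1,0,0,-0.058],[0,0,0,0,0,0]]]'; python3 go.py 477.6 66.7 179 3.1416 0 2.765
```

```text
time: 18.38
ee_pos: [476.5, 67.8, 452.8]
tcp_rot: [3.139, -0.002, 2.024]
ft_force: [0.2, 0.1, 0.5]
finger_gap: 49.8
gripper_force: 0.0
time: 19.0
ee_pos: [476.3, 67.7, 347.2]
tcp_rot: [3.14, -0.001, 2.745]
ft_force: [-0.1, 1.1, -0.3]
finger_gap: 50.2
gripper_force: 0.0
frac [-0.012 -0.005  1.121] tool z [-0.001  0.002 -1.   ] tool x [-0.922  0.387  0.001] [ 0.27  0.16 -0.59  1.92  0.1   1.09  0.81]
rot frac [ 0.0007 -0.0005 -0.0065]
```

```bash
python3 -m pendant '[[[-0.01,-0.005,0.35,0,0,-0.006],[0,0,0.35,0,0,0],[0,0,0.3,0,0,0],[0,0,0.12,0,0,0],[0,0,0,0,0,0],[0,0,0,0,0,0]]]'; python3 go.py 477.6 66.7 179 3.1416 0 2.765;python3 -m pendant '[[[0,0,0,0,0,0],[0,0,0,0,0,0],[0,0,0,0,0,0],[0,0,0,0,0,0],[0,0,0,0,0,0]]]' 1 40; python3 -c "
from h import *
print(r.get_state()['wrist_torque'])"
```

```text
time: 19.75
ee_pos: [480.4, 67.1, 182.7]
tcp_rot: [3.136, 0.005, 2.763]
ft_force: [-0.2, -0.2, 0.2]
finger_gap: 50.2
gripper_force: 0.0
frac [ 0.016 -0.009  0.024] tool z [ 0.006  0.003 -1.   ] tool x [-0.929  0.37  -0.005] [ 0.19  0.38 -0.54  2.08  0.29  0.74  0.66]
rot frac [ 0.0016  0.0016 -0.0006]
time: 20.38
ee_pos: [478.9, 65.5, 181.1]
tcp_rot: [3.14, 0.002, 2.763]
ft_force: [-3.0, -3.1, 5.4]
finger_gap: 9.9
gripper_force: 40.0
[-0.93978451  0.38296671  0.01751597]
```

```bash
python3 -m pendant '[[[0,0,0,0,0,0.05],[0,0,0,0,0,0.05],[0,0,0,0,0,0.05],[0,0,0,0,0,0.05],[0,0,0,0,0,0.05],[0,0,0,0,0,0.05],[0,0,0,0,0,0.05],[0,0,0,0,0,0.05],[0,0,0,0,0,0.05],[0,0,0,0,0,0.05],[0,0,0,0,0,0.05],[0,0,0,0,0,0.05],[0,0,0,0,0,0.05],[0,0,0,0,0,0.05],[0,0,0,0,0,0.05],[0,0,0,0,0,0.05],[0,0,0,0,0,0.05],[0,0,0,0,0,0.05]]]'; python3 -c "
from h import *
print(r.get_state()['wrist_torque'],st()['joint_pos'])"; python3 -m pendant '[[[0,0,0,0,0,0.04],[0,0,0,0,0,0.04],[0,0,0,0,0,0.03],[0,0,0,0,0,0]]]';python3 -c "
from h import *
print(r.get_state()['wrist_torque'],st()['joint_pos'])"
```

```text
time: 22.62
ee_pos: [477.7, 65.7, 181.0]
tcp_rot: [-3.141, 0.0, -0.068]
ft_force: [-5.5, -2.9, 9.8]
finger_gap: 10.0
gripper_force: 40.0
[-0.93887085  1.40665084  0.2438931 ] [-0.336, 0.33, 0.084, 2.121, -0.044, 0.692, -1.862]
time: 23.12
ee_pos: [477.8, 66.0, 181.0]
tcp_rot: [-3.141, -0.0, -0.407]
ft_force: [-6.3, -3.9, 9.6]
finger_gap: 10.7
gripper_force: 42.5
[-0.82451812  1.38032831  1.00294223] [-0.402, 0.332, 0.161, 2.125, -0.083, 0.69, -2.163]
```

```bash
python3 -m pendant '[[[0,0,0,0,0,0],[0,0,0,0,0,0],[0,0,0,0,0,0],[0,0,-0.4,0,0,0],[0,0,-0.4,0,0,0],[0,0,-0.1,0,0,0],[0.257,0.273,0,0,0,0],[0.257,0.273,0,0,0,0],[0.257,0.273,0,0,0,0],[0.257,0.273,0,0,0,0],[0.257,0.273,0,0,0,0],[0.257,0.273,0,0,0,0],[0.257,0.273,0,0,0,0],[0.257,0.273,0,0,0,0]]]' 0.43; python3 -m pendant '[[[0,0,0,0,0,-0.0575],[0,0,0,0,0,-0.0575],[0,0,0,0,0,-0.0575],[0,0,0,0,0,-0.0575],[0,0,0,0,0,-0.0575],[0,0,0,0,0,-0.0575],[0,0,0,0,0,-0.0575],[0,0,0,0,0,-0.0575],[0,0,0,0,0,-0.0575],[0,0,0,0,0,-0.0575],[0,0,0,0,0,-0.0575],[0,0,0,0,0,-0.0575],[0,0,0,0,0,-0.0575],[0,0,0,0,0,0]]]'
python3 ws.py w7; cat > cup.py <<'E'
import sys,pickle
from meas import *
from scipy.optimize import least_squares
s=pickle.load(open(sys.argv[1]+'.pkl','rb')); h=cv2.cvtColor(s['image'],40).astype(int); P=cloud(s); Z=P[...,2]
near=np.hypot(P[...,0]-605,P[...,1]+285)<160
rim=near&(Z>86)&(Z<95)&((h[...,0]<8)|(h[...,0]>172))&(h[...,1]>120); p=P[rim]
f=least_squares(lambda q:np.hypot(p[:,0]-q[0],p[:,1]-q[1])-q[2],[*np.median(p,0)[:2],54],loss='soft_l1'); print('rim',rim.sum(),f.x)
g=near&(h[...,1]<60)&(h[...,2]>120)&(Z>103)&(Z<114); q=np.nanmean(P[g],0); d=q[:2]-f.x[:2]; print('grip',g.sum(),q,'dist',np.hypot(*d),'cup yaw',np.arctan2(d[0],-d[1]))
E
python3 cup.py w7; python3 go.py 632.2 -356.7 147 3.1416 0 1.942; python3 -c "
from h import *
s=snap('top'); cv2.imwrite('pics/t1.png',s['image'])"
```

```text
time: 24.88
ee_pos: [631.8, -358.2, 313.9]
tcp_rot: [-3.137, -0.001, -0.409]
ft_force: [1.4, 0.8, -0.4]
finger_gap: 50.0
gripper_force: 0.0
time: 26.62
ee_pos: [631.0, -356.9, 314.0]
tcp_rot: [3.138, -0.003, 1.938]
ft_force: [-0.1, 0.3, 0.2]
finger_gap: 49.8
gripper_force: 0.0
{'time': 26.675, 'ee_pos': [631.104, -356.899, 314.27], 'tcp_rot': [3.138, -0.003, 1.935], 'joint_pos': [0.524, 0.558, -0.146, 1.396, 0.079, 1.192, 0.736], 'ft_force': [-0.487, -0.696, -0.32], 'finger_gap': 50.124, 'gripper_force': 0.0}
rim 1271 [ 601.72528883 -278.23007491   53.74340698]
grip 221 [ 631.90842159 -356.65272935  107.43035962] dist 84.0305553501651 cup yaw 0.36740234663758137
frac [-0.004  0.003  1.115] tool z [ 0.002  0.004 -1.   ] tool x [-0.357  0.934  0.003] [ 0.52  0.56 -0.15  1.4   0.08  1.19  0.74]
rot frac [ 0.0012 -0.0008 -0.0021]
```

```bash
python3 -m pendant '[[[-0.002,0.003,0.35,0,0,-0.001],[0,0,0.35,0,0,0],[0,0,0.3,0,0,0],[0,0,0.11,0,0,0],[0,0,0,0,0,0]]]'; python3 -m pendant '[[[0,0,0,0,0,0],[0,0,0,0,0,0],[0,0,0,0,0,0],[0,0,0,0,0,0]]]' 1 50;python3 -m pendant '[[[0,0,-0.05,0,0,0],[0,0,-0.1,0,0,0],[0,0,-0.2,0,0,0],[0,0,0,0,0,0]]]'; python3 go.py 602 -96.6 197 3.1416 0 1.403
```

```text
time: 27.35
ee_pos: [632.4, -356.4, 148.4]
tcp_rot: [3.138, -0.002, 1.941]
ft_force: [-0.2, -0.0, 0.8]
finger_gap: 50.2
gripper_force: 0.0
time: 27.85
ee_pos: [632.7, -356.7, 149.6]
tcp_rot: [3.137, -0.0, 1.942]
ft_force: [0.2, -0.4, -0.4]
finger_gap: 13.5
gripper_force: 0.0
time: 28.35
ee_pos: [633.9, -357.5, 205.2]
tcp_rot: [3.133, 0.004, 1.942]
ft_force: [0.3, -0.3, -1.0]
finger_gap: 11.6
gripper_force: 50.0
frac [1.698 0.432 0.053] tool z [ 0.009 -0.    -1.   ] tool x [-0.363  0.932 -0.004] [ 0.52  0.65 -0.14  1.49  0.1   1.    0.73]
rot frac [0.003  0.0004 0.1716]
```

```bash
python3 -m pendant '[[[0,0,0,0.003,0,0.057],[0,0,0,0,0,0.057],[0,0,0,0,0,0.057],[0.33,-0.1,0.012,0,0,0],[0.33,-0.1,0.012,0,0,0],[0.33,-0.1,0.012,0,0,0],[0.25,-0.07,0.012,0,0,0],[0,0,0,0,0,0]]]'; python3 go.py 602 -96.6 197 3.1416 0 1.403; python3 ws.py w8
```

```text
time: 29.35
ee_pos: [608.0, -159.3, 193.7]
tcp_rot: [-3.135, -0.001, 1.412]
ft_force: [-0.4, -0.2, -1.3]
finger_gap: 12.0
gripper_force: 50.0
frac [ 0.406 -0.106 -0.021] tool z [-0.007  0.002 -1.   ] tool x [0.159 0.987 0.001] [ 0.19  0.52 -0.04  1.76  0.03  0.87 -0.02]
rot frac [-0.0022 -0.0004  0.0027]
{'time': 29.4, 'ee_pos': [608.024, -162.311, 193.968], 'tcp_rot': [-3.135, 0.0, 1.408], 'joint_pos': [0.192, 0.521, -0.042, 1.758, 0.028, 0.87, -0.024], 'ft_force': [0.119, -1.198, -2.574], 'finger_gap': 11.726, 'gripper_force': 49.999}
```

View pics/w8.png

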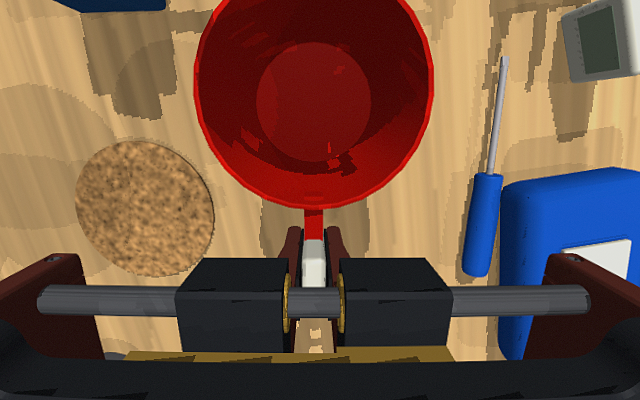

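The cup is held upright at (313,100) and the cork is in clear view at (145,208). I'll measure the rim and the cork.

```bash
python3 - <<'E'
from meas import *; import pickle
from scipy.optimize import least_squares
s=pickle.load(open('w8.pkl','rb')); h=cv2.cvtColor(s['image'],40).astype(int); P=cloud(s); Z=P[...,2]
red=((h[...,0]<8)|(h[...,0]>172))&(h[...,1]>120)&box((400,640),180,445,0,215)
print('rim z',np.nanpercentile(Z[red],[95,98,99.5]))
rim=red&(Z>np.nanpercentile(Z[red],99)-6); p=P[rim]
fit=lambda p:least_squares(lambda q:np.hypot(p[:,0]-q[0],p[:,1]-q[1])-q[2],[*np.mean(p,0)[:2],54],loss='soft_l1')
f=fit(p); print(rim.sum(),f.x)
g=(h[...,1]<60)&(h[...,2]>120)&box((400,640),300,328,236,290); print('grip z',np.nanpercentile(Z[g],[50,95]),np.nanmean(P[g],0))
g=cv2.cvtColor(s['image'],6).astype('float32'); sd=cv2.boxFilter(g*g,-1,(7,7))-cv2.boxFilter(g,-1,(7,7))**2
m=(sd>60)&box((400,640),65,225,130,285); m=cv2.morphologyEx(m.astype('uint8'),cv2.MORPH_OPEN,cv2.getStructuringElement(2,(21,21)))
c=max(cv2.findContours(m,0,2)[0],key=cv2.contourArea); print(cv2.boundingRect(c)); q=plane(s,cv2.convexHull(c).reshape(-1,2),4); print('cork',cv2.minEnclosingCircle(q[:,:2].astype('float32')),fit(q).x)
P4=plane(s,[[75,205],[214,210],[150,138],[152,277]],4); print(P4)
E
python3 go.py 602 -96.6 191 -3.14 0 1.403
```

```text
rim z [133.70902359 134.44924744 135.10938897]
5745 [619.92053076 -76.69170614  53.19988728]
grip z [150.9438529  152.69775982] [ 607.61622686 -153.99386975  147.2095826 ]
(154, 217, 64, 63)
cork ((467.7185363769531, -191.30447387695312), 45.75089645385742) [ 475.13794472 -199.58894466   42.34193977]
[[ 369.99606525 -128.75571429    4.        ]
 [ 508.07740109 -155.66235967    4.        ]
 [ 465.77624408  -78.67036421    4.        ]
 [ 424.19120771 -217.17035226    4.        ]]
frac [ 0.426 -0.11   0.02 ] tool z [-0.006  0.001 -1.   ] tool x [ 0.162  0.987 -0.   ] [ 0.19  0.52 -0.04  1.76  0.03  0.87 -0.02]
rot frac [-0.0015  0.0002  0.0017]
```

```bash
python3 -m pendant '[[[0.2,-0.045,-0.01,-0.0015,0,0.001],[0.2,-0.045,-0.01,0,0,0],[0.017,-0.005,0,0,0,0],[0,0,0,0,0,0],[0,0,0,0,0,0],[0,0,0,0,0,0]]]'; python3 ws.py w9; cat > rim.py <<'E'
import sys,pickle
from meas import *
from scipy.optimize import least_squares
s=pickle.load(open(sys.argv[1]+'.pkl','rb')); h=cv2.cvtColor(s['image'],40).astype(int); P=cloud(s); Z=P[...,2]
red=((h[...,0]<8)|(h[...,0]>172))&(h[...,1]>120)&box((400,640),180,445,0,215)
z=np.nanpercentile(Z[red],98); p=P[red&(Z>z-6)]
f=least_squares(lambda q:np.hypot(p[:,0]-q[0],p[:,1]-q[1])-q[2],[*np.mean(p,0)[:2],54],loss='soft_l1'); print('rim z',z,f.x)
E
python3 rim.py w9
```

```text
time: 30.15
ee_pos: [604.5, -101.5, 197.3]
tcp_rot: [-3.141, 0.002, 1.4]
ft_force: [-0.2, -0.3, -1.6]
finger_gap: 11.8
gripper_force: 50.0
{'time': 30.2, 'ee_pos': [604.54, -101.141, 197.312], 'tcp_rot': [-3.141, 0.001, 1.401], 'joint_pos': [0.101, 0.491, -0.05, 1.799, 0.033, 0.853, -0.135], 'ft_force': [0.181, 0.332, -1.227], 'finger_gap': 11.811, 'gripper_force': 50.0}
rim z 137.73750046740696 [617.69377824 -19.25476089  53.13390474]
```

View pics/w9.png

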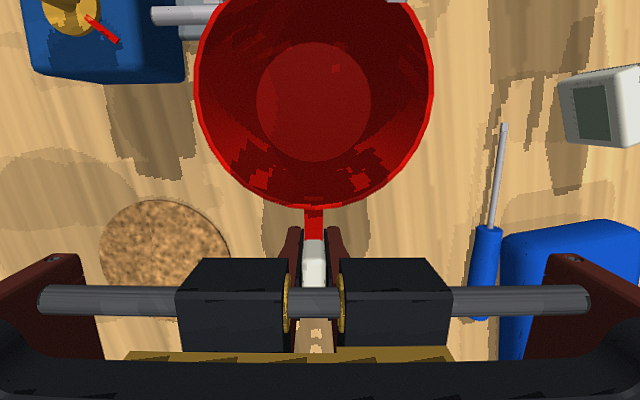

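The cup is under the lip, whose edge shows at the top (400,0), about 31 mm beyond it. I'll nudge it 4 mm closer and wait for the gate.

```bash
python3 -m pendant '[[[0.03,0,0,0,0,0],[0,0,0,0,0,0],[0,0,0,0,0,0],[0,0,0,0,0,0],[0,0,0,0,0,0],[0,0,0,0,0,0],[0,0,0,0,0,0],[0,0,0,0,0,0],[0,0,0,0,0,0],[0,0,0,0,0,0],[0,0,0,0,0,0],[0,0,0,0,0,0],[0,0,0,0,0,0],[0,0,0,0,0,0],[0,0,0,0,0,0],[0,0,0,0,0,0],[0,0,0,0,0,0],[0,0,0,0,0,0],[0,0,0,0,0,0],[0,0,0,0,0,0]]]'; cat > chk.py <<'E'
from meas import *
s=snap('wrist'); h=cv2.cvtColor(s['image'],40).astype(int); b=box((400,640),195,435,0,210)
print(s and r.get_state()['time'],'yellow',(b&(h[...,0]>20)&(h[...,0]<36)&(h[...,1]>100)).sum(),'orange',(b&(h[...,0]>8)&(h[...,0]<16)&(h[...,1]>120)).sum(),'white',(b&(h[...,1]<60)&(h[...,2]>110)).sum()); cv2.imwrite('pics/chk.png',s['image'])
t=snap('top'); h=cv2.cvtColor(t['image'],40).astype(int); b=box((400,640),230,312,125,170)
print('top chute yellow',(b&(h[...,0]>20)&(h[...,0]<36)&(h[...,1]>90)).sum(),'orange',(b&(h[...,0]>3)&(h[...,0]<16)&(h[...,1]>120)).sum())
E
python3 chk.py
```

```text
time: 32.7
ee_pos: [605.3, -95.6, 197.4]
tcp_rot: [-3.141, 0.001, 1.402]
ft_force: [-0.9, 0.2, -1.6]
finger_gap: 11.7
gripper_force: 50.0
32.75 yellow 85 orange 211 white 1848
top chute yellow 50 orange 153
```

```bash
for i in 1 2 3; do python3 -m pendant '[[[0,0,0,0,0,0],[0,0,0,0,0,0],[0,0,0,0,0,0],[0,0,0,0,0,0],[0,0,0,0,0,0],[0,0,0,0,0,0],[0,0,0,0,0,0],[0,0,0,0,0,0],[0,0,0,0,0,0],[0,0,0,0,0,0],[0,0,0,0,0,0],[0,0,0,0,0,0],[0,0,0,0,0,0],[0,0,0,0,0,0],[0,0,0,0,0,0],[0,0,0,0,0,0],[0,0,0,0,0,0],[0,0,0,0,0,0],[0,0,0,0,0,0],[0,0,0,0,0,0]]]' |head -2; python3 chk.py; done
```

```text
time: 35.3
ee_pos: [605.3, -95.7, 197.3]
35.35 yellow 93 orange 212 white 1848
top chute yellow 51 orange 154
time: 37.9
ee_pos: [605.3, -95.6, 197.4]
37.95 yellow 89 orange 217 white 1846
top chute yellow 49 orange 156
time: 40.5
ee_pos: [605.3, -95.6, 197.4]
40.55 yellow 84 orange 217 white 1848
top chute yellow 49 orange 154
```

```bash
for i in 1 2 3 4; do python3 -m pendant '[[[0,0,0,0,0,0],[0,0,0,0,0,0],[0,0,0,0,0,0],[0,0,0,0,0,0],[0,0,0,0,0,0],[0,0,0,0,0,0],[0,0,0,0,0,0],[0,0,0,0,0,0],[0,0,0,0,0,0],[0,0,0,0,0,0],[0,0,0,0,0,0],[0,0,0,0,0,0],[0,0,0,0,0,0],[0,0,0,0,0,0],[0,0,0,0,0,0],[0,0,0,0,0,0],[0,0,0,0,0,0],[0,0,0,0,0,0],[0,0,0,0,0,0],[0,0,0,0,0,0]]]' |sed -n '1p;4p'; python3 chk.py; done
```

```text
time: 43.1
ft_force: [0.4, -0.4, -1.3]
43.15 yellow 95 orange 216 white 1849
top chute yellow 49 orange 166
time: 45.7
ft_force: [0.1, 0.1, -0.9]
45.75 yellow 81 orange 218 white 1848
top chute yellow 51 orange 159
time: 48.3
ft_force: [-0.1, -0.8, -1.7]
48.35 yellow 91 orange 218 white 1845
top chute yellow 52 orange 167
time: 50.9
ft_force: [-0.2, 0.1, -1.3]
50.95 yellow 93 orange 218 white 1847
top chute yellow 51 orange 162
```

```bash
for i in 1 2 3; do python3 -m pendant '[[[0,0,0,0,0,0],[0,0,0,0,0,0],[0,0,0,0,0,0],[0,0,0,0,0,0],[0,0,0,0,0,0],[0,0,0,0,0,0],[0,0,0,0,0,0],[0,0,0,0,0,0],[0,0,0,0,0,0],[0,0,0,0,0,0],[0,0,0,0,0,0],[0,0,0,0,0,0],[0,0,0,0,0,0],[0,0,0,0,0,0],[0,0,0,0,0,0],[0,0,0,0,0,0],[0,0,0,0,0,0],[0,0,0,0,0,0],[0,0,0,0,0,0],[0,0,0,0,0,0]]]' |sed -n '1p;4p'; python3 chk.py; done
```

```text
time: 53.5
ft_force: [0.0, -0.1, -0.9]
53.55 yellow 1732 orange 242 white 3779
top chute yellow 0 orange 126
time: 56.1
ft_force: [-0.0, 0.2, -0.9]
56.15 yellow 1725 orange 237 white 3780
top chute yellow 0 orange 132
time: 58.7
ft_force: [-0.4, 0.2, -1.7]
58.75 yellow 1715 orange 247 white 3784
top chute yellow 0 orange 132
```

View pics/chk.png

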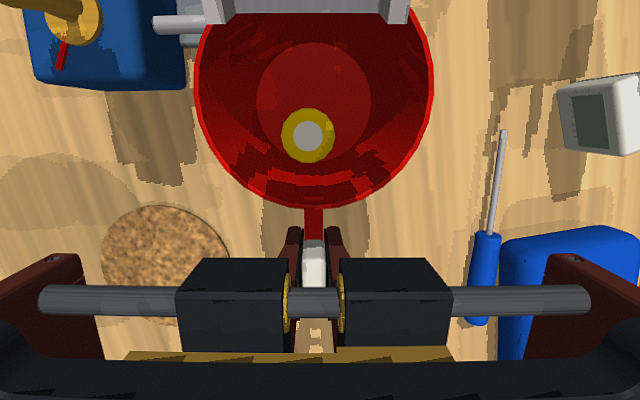

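Yellow sits in the cup at (308,135), but orange isn't visible. It may be under yellow, or still on the chute.

```bash
python3 - <<'E'
from meas import *
s=snap('wrist'); P=cloud(s); print('dot',np.nanmedian(P[128:142,300:315].reshape(-1,3),0),'floor',np.nanmedian(P[60:95,290:340].reshape(-1,3),0))
a=snap('scene')['image'][180:280,200:360]; b=snap('top')['image'][110:190,225:353]
a=cv2.resize(a,(800,500),interpolation=2)[:, :]; b=cv2.resize(b,(400,250),interpolation=2)
cv2.imwrite('pics/z.png',cv2.resize(np.vstack([a,np.hstack([b,b*0])]),(640,600)))
E
```

```text
dot [611.1498012  -32.5229821   97.11355586] floor [622.33882471   4.97358461  52.37662715]
```

View pics/z.png

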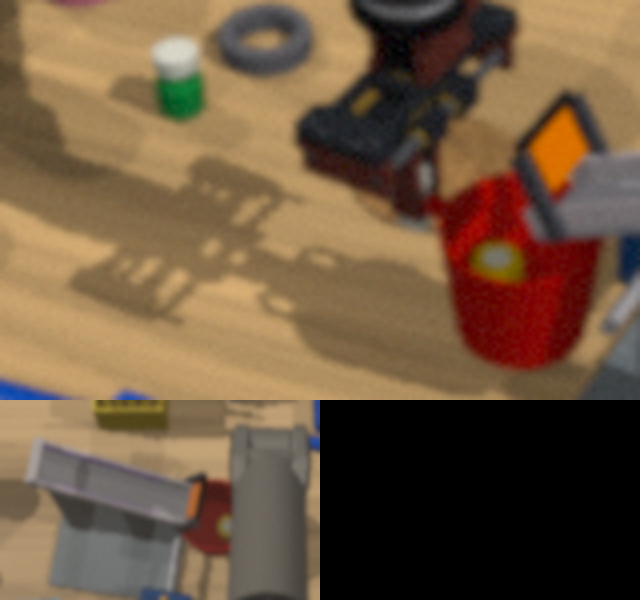

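Yellow's top is at z 97, exactly one casting above a casting lying on the cup floor (52), so it's stacked on orange. The chute is empty, so I'll fit the cork circle and carry the cup there.

```bash
python3 -m pendant '[[[-0.1,0,0,0,0,0],[-0.25,0,0,0,0,0],[-0.25,0,0,0,0,0],[-0.1,-0.15,0,0,0,0],[-0.12,-0.25,0,0,0,0],[-0.12,-0.25,0,0,0,0],[-0.12,-0.25,0.05,0,0,0],[0,-0.114,0.05,0,0,0],[0,0,0.05,0,0,0],[0,0,0,0,0,0],[0,0,0,0,0,0]]]'; python3 ws.py w10; python3 rim.py w10; python3 go.py 428.8 -226.8 154 -3.1416 0 1.403; python3 - <<'E'
from meas import *; import pickle
s=pickle.load(open('w8.pkl','rb')); im=s['image']; h=cv2.cvtColor(im,40); g=cv2.cvtColor(im,6).astype('float32')
sd=cv2.boxFilter(g*g,-1,(7,7))-cv2.boxFilter(g,-1,(7,7))**2
m=((sd>25)&box((400,640),60,230,125,285)).astype('uint8'); m=cv2.morphologyEx(cv2.morphologyEx(m,3,np.ones((7,7))),2,cv2.getStructuringElement(2,(31,31)))
c=max(cv2.findContours(m,0,2)[0],key=cv2.contourArea); print(cv2.boundingRect(c)); q=plane(s,c.reshape(-1,2),4)[:,:2].astype('float32'); print(cv2.minEnclosingCircle(q),cv2.fitEllipse(q))
t=pickle.load(open('top0.pkl','rb')); print(plane(t,[346.5,208.8],4), 'jar',plane(t,[406.5,208.5],60))
E
```

```text
time: 60.32
ee_pos: [429.9, -226.9, 175.3]
tcp_rot: [3.141, 0.001, 1.403]
ft_force: [-0.1, 0.6, -1.6]
finger_gap: 11.5
gripper_force: 50.0
{'time': 60.375, 'ee_pos': [429.775, -226.888, 175.331], 'tcp_rot': [3.141, 0.001, 1.403], 'joint_pos': [0.383, 0.345, -0.031, 2.111, 0.018, 0.685, 0.172], 'ft_force': [0.399, 0.878, -2.135], 'finger_gap': 11.539, 'gripper_force': 49.999}
rim z 115.8006994358819 [ 442.90303893 -144.6121914    53.16514837]
frac [-0.    -0.007  0.142] tool z [ 0.    -0.001 -1.   ] tool x [ 0.167  0.986 -0.001] [ 0.38  0.35 -0.03  2.11  0.02  0.69  0.17]
rot frac [ 0.0001  0.0003 -0.    ]
(72, 130, 156, 155)
((442.2855529785156, -149.7799835205078), 82.2986068725586) ((441.0919494628906, -148.6652374267578), (153.40948486328125, 156.49868774414062), 141.15835571289062)
[[ 440.44531488 -151.6715306     4.        ]] jar [[ 432.20682161 -377.07712859   60.        ]]
```

```bash
python3 -m pendant '[[[-0.02,-0.005,0.05,0,0,0],[0,0,0.05,0,0,0],[0,0,0.03,0,0,0],[0,0,0.01,0,0,0],[0,0,0,0,0,0],[0,0,0,0,0,0]]]'; python3 ws.py w11; python3 rim.py w11
```

```text
time: 61.12
ee_pos: [427.6, -229.7, 154.2]
tcp_rot: [-3.141, 0.001, 1.402]
ft_force: [0.2, -0.5, -2.2]
finger_gap: 11.6
gripper_force: 50.0
{'time': 61.175, 'ee_pos': [427.587, -229.751, 154.285], 'tcp_rot': [-3.142, 0.001, 1.402], 'joint_pos': [0.389, 0.38, -0.03, 2.125, 0.02, 0.637, 0.176], 'ft_force': [0.533, 0.19, -1.701], 'finger_gap': 11.673, 'gripper_force': 49.999}
rim z 94.75637844262218 [ 440.62610862 -147.41046017   53.16498981]
```

Rim at 94.8, so the foot is within about 1 mm of the cork. I'll ease down and release.

```bash
python3 -m pendant '[[[0,0,0.007,0,0,0],[0,0,0,0,0,0],[0,0,0,0,0,0]]]'|sed -n 4p; python3 -m pendant '[[[0,0,0,0,0,0],[0,0,0,0,0,0],[0,0,0,0,0,0],[0,0,0,0,0,0]]]' 0.5; python3 -m pendant '[[[0,0,-0.1,0,0,0],[0,0,-0.3,0,0,0],[0,0,-0.4,0,0,0],[0,0,-0.3,0,0,0],[0,0,0,0,0,0],[0,0,0,0,0,0],[0,0,0,0,0,0]]]'; python3 ws.py w12;python3 - <<'E'
from meas import *; import pickle
from scipy.optimize import least_squares
s=pickle.load(open('w12.pkl','rb')); h=cv2.cvtColor(s['image'],40).astype(int); P=cloud(s); Z=P[...,2]
m=(np.hypot(P[...,0]-441,P[...,1]+147)<80)&((h[...,0]<8)|(h[...,0]>172))&(h[...,1]>120)&(Z>88); p=P[m]
f=least_squares(lambda q:np.hypot(p[:,0]-q[0],p[:,1]-q[1])-q[2],[441,-147,54],loss='soft_l1'); A=np.c_[p[:,:2],np.ones(len(p))]
print(m.sum(),f.x,np.median(p[:,2]),'tilt',np.linalg.lstsq(A,p[:,2],rcond=None)[0][:2])
E
```

```text
ft_force: [-2.5, -1.4, 4.6]
time: 62.05
ee_pos: [427.4, -229.7, 153.0]
tcp_rot: [-3.141, 0.001, 1.402]
ft_force: [-1.0, 0.2, 0.4]
finger_gap: 43.4
gripper_force: 0.0
time: 62.92
ee_pos: [426.8, -229.3, 316.9]
tcp_rot: [-3.139, 0.0, 1.402]
ft_force: [1.0, -1.0, -0.8]
finger_gap: 43.9
gripper_force: 0.0
{'time': 62.975, 'ee_pos': [426.923, -229.327, 316.902], 'tcp_rot': [-3.139, 0.0, 1.402], 'joint_pos': [0.387, 0.15, -0.026, 1.978, 0.006, 1.016, 0.189], 'ft_force': [-0.434, 0.162, 0.187], 'finger_gap': 43.62, 'gripper_force': 0.0}
3809 [ 438.45803706 -159.57957035   64.35397056] 257.64598488659544 tilt [-0.34276986 -1.65242236]
```

View pics/w12.png

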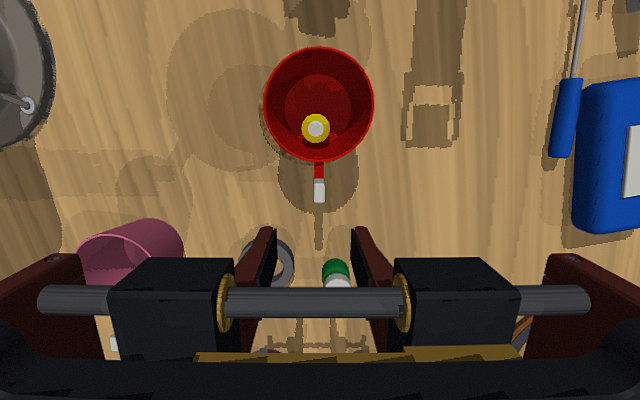

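The cup stands upright at (318,105), with yellow inside at (315,128). I'll clear the arm and confirm the cork centring from above.

```bash
python3 -m pendant '[[[-0.2,0,-0.35,0,0,0],[-0.35,0.1,-0.1,0,0,0],[-0.35,0.1,0,0,0,0],[-0.35,0.1,0,0,0,0],[-0.35,0.1,0,0,0,0],[0,0,0,0,0,0]]]'|head -2; python3 - <<'E'
from meas import *; import pickle
from scipy.optimize import least_squares
s=pickle.load(open('w12.pkl','rb')); h=cv2.cvtColor(s['image'],40).astype(int); P=cloud(s); Z=P[...,2]
m=box((400,640),255,380,40,165)&((h[...,0]<8)|(h[...,0]>172))&(h[...,1]>120)&(Z>88)&(Z<102); p=P[m]
f=least_squares(lambda q:np.hypot(p[:,0]-q[0],p[:,1]-q[1])-q[2],[441,-147,54],loss='soft_l1'); A=np.c_[p[:,:2],np.ones(len(p))]
print(m.sum(),f.x,np.median(p[:,2]),'tilt',np.linalg.lstsq(A,p[:,2],rcond=None)[0][:2])
t=snap('top')['image']; s2=snap('scene')['image']
cv2.imwrite('pics/f.png',np.hstack([cv2.resize(t[170:245,310:385],(395,395),interpolation=2),cv2.resize(s2[180:260,270:350],(395,395),interpolation=2)]))
E
```

```text
time: 63.72
ee_pos: [444.7, -480.0, 383.2]
1478 [ 444.22273115 -145.65606146   53.53534659] 93.26663376149088 tilt [-0.00331349  0.00042918]
```

View pics/f.png

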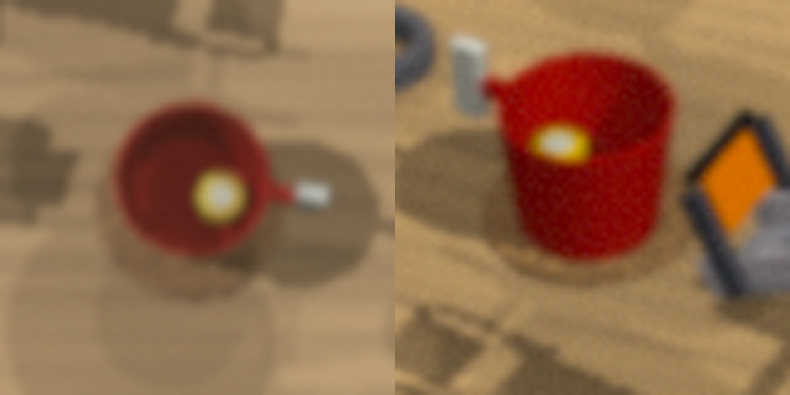

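Top and scene views show the cup upright on the cork, with a ring of cork visible around its foot and yellow inside. Measured tilt is 0.003 and the offset from the cork centre is about 3 mm. Handing in.

```bash
python3 -c "
from h import *
print(r.job_done())"
```

```text
the job is handed in; nothing more can be done
None
```

I handed the job in at about 64 s of robot time. Both castings present (orange and yellow) went from the chute into the held cup, which now stands upright on the cork mat about 3 mm off centre. Orange was not seen directly at the end and is inferred to be under yellow, from yellow's height and the empty chute. `job_done()` returned no verdict.

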